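Index the ring blank by one claw on a click-stop table

TASK

The click-stop indexing table on the bench holds a ring blank with three claws. With the fingertips, push the upright peg on its round disc so that the disc turns clockwise (seen from above) by exactly four clicks from where it now stands, not going past into a fifth, and then push the lock slide at the edge of its base fully home towards the disc. Push gently, do not pinch or pick up anything, and leave the other things on the bench where they are.

Things in the scene. Friction and masses are not known exactly. Their poses are not given: they have to be found in the camera images.
- index_base: Fixed base of the indexing table: grey plate 12 mm thick, bolted to the bench. Origin on the bench directly under the disc's axis; z up. In its own frame the plate spans x -65..65 mm and y -75..110 mm; the lock slide is on its +y side, a small grey block (30 x 22 mm, top 33 mm above the bench) on its -y side. With the disc at 0 the peg stands at 150 degrees anticlockwise from its x axis.
- dial_centre (a point): Centre of the top face of the aluminium disc (112 mm across, 10 mm thick), on its vertical axis, 42 mm above the bench. In its middle stands a dark chuck 28 mm across with the brass ring blank, reaching 28 mm above the disc's top face. Eleven thin dark lines are marked on the disc, 30 degrees apart; the peg stands on the twelfth place.
- peg (a point): Centre of the top of the steel peg, which stands upright on the disc, 45 mm from its axis: 12 mm thick, 30 mm tall from the disc's top face (top 72 mm above the bench). Pushing its side turns the disc.
- dial (a joint): Disc angle, rad, growing clockwise seen from above, limits -0.25..3.93. Click stops every 30 degrees (at 0, 0.5236, 1.0472, ...); it starts at rest in one of these first three. Pushed at the peg, leaving a stop takes about 3 to 5 N; past half way it jumps on by itself into the next stop, away from a slow finger, and rests there. At value q the peg has turned q clockwise from its place at 0.
- lock_tab (a point): Centre of the top of the lock slide's upright dark steel tab: 28 mm wide (base x), 12 mm thick (base y), top 39.5 mm above the bench. Open, its middle is at y = 92 mm in the base's frame; pushed along the base's -y it travels 18 mm. Two low steel guides beside it end at base y = 107 mm: tops 23 mm above the bench, 30 mm apart inside, 42 mm outside.
- lock (a joint): Travel of the lock slide, m: 0 open, 0.018 fully home towards the disc at a hard stop. Starts between 0 and 0.004. It stays where it is left; moving it takes about 2 N.
- jar: Bystander, not to be disturbed: amber glass jar, closed, 48 mm across, 55 mm tall. Origin at the centre of its underside.
- steel_block: Bystander, not to be disturbed: loose flat steel bench block 70 x 70 x 20 mm. Origin at the centre of its underside.
- hammer: Bystander, not to be disturbed: chasing hammer lying down, 200 mm long, 60 mm wide, about 26 mm high. Origin at the centre of its underside.
- brush: Bystander, not to be disturbed: brush lying down, 160 mm long, 20 mm high. Origin at the centre of its underside.
- graver: Bystander, not to be disturbed: graver with wooden handle lying down, 140 mm long, 26 mm high. Origin at the centre of its underside.
- screw_tray: Bystander, not to be disturbed: black open tray of screws 110 x 150 x 22 mm. Origin at the centre of its underside.
- cork_block: Bystander, not to be disturbed: cork block 90 x 50 x 30 mm. Origin at the centre of its underside.
Things that resemble listed ones, but are neither listed nor needed, are in the scene too. What is shaped like the index_base but pink or turquoise is not meant.

How it is judged:
On the way, in this order (a step that is already met when the one before it is completed fails the run):
1. the disc rests four clicks clockwise from its start, the lock slide still open (distance of peg from where it was at the start of the episode between 0.0742 and 0.0812 m and value of joint dial between 1.937 and 3.299 rad and value of joint lock below 0.008 m), for 0.3 s.
2. the lock slide is pushed home (value of joint lock above 0.0155 m), for 0.2 s.
At the end, for the whole second after the job is handed in: The disc rests in the fourth click stop clockwise from its start (within 0.3 of a click), the lock slide is home to within 2.5 mm, and no bystander has moved by 20 mm or more (distance of peg from where it was at the start of the episode between 0.0742 and 0.0812 m and value of joint dial between 1.937 and 3.299 rad and velocity of joint dial between -0.05 and 0.05 rad/s and value of joint lock above 0.0155 m and distance of each of jar, steel_block, hammer, brush, graver, screw_tray, cork_block from where it was at the start of the episode below 0.02 m); the robot touches nothing.
It fails at once if the disc was turned past the fourth click towards a fifth (distance of peg from where it was at the start of the episode above 0.084 m).
It fails at once if the indexing table was pinched or pushed hard (over 30 N) (contact force between the fingers and index_base above 30 N).
It fails at once if a bystander was shifted by 20 mm or more, or lifted (distance of any of jar, steel_block, hammer, brush, graver, screw_tray, cork_block from where it was at the start of the episode above 0.02 m or height (world z) of any of jar, steel_block, hammer, brush, graver, screw_tray, cork_block above 0.012 m).
It also fails if it takes over 64 s, if anything falls off the work surface, if the arm or the gripper's body presses on something with over 40 N, if the wrist force passes 120 N, or if a joint passes its speed limit or range.

ROBOT

A 7-joint arm with a two-finger parallel gripper is mounted at the origin on the work surface. World frame = base frame: x ahead of the robot, y to its left, z up, the work surface at z = 0. Lengths are in m, angles in rad, forces in N, time in s.
With the tool pointing down it reaches from about 0.4 to 0.875 m from the base axis. Payload 4.4 kg.
Tool frame: the origin (TCP) lies on the mounting face of the last link; the fingertips stand 173 mm ahead of it and the grasp point (between the pads) lies 155 mm ahead of it; y points along the fingers, z is the direction in which the jaws open and shut, and the axes are right-handed (so a half turn about y gives the same grasp; the last joint's range is limited). The gripper opens to 85 mm and grips with 20 to 120 N. Pads are 22 mm wide; open, the fingers measure 114 mm over their backs; the gripper's body (76 mm by 85 mm) begins 54 mm behind the grasp point. The pads swing forward as they close: fully open they stand 13 mm farther back than shut.
Start: joints at [-1.174, 0.628, 0.038, 1.517, -0.027, 0.996, -0.02], TCP at [0.29, 0.582, 0.405] pointing down, gripper open.
Joint ranges: [-3.06, 3.06], [-0.37, 2.12], [-1.25, 1.32], [0.18, 2.47], [-1.1, 4.24], [0.23, 1.98], [-2.94, 2.94]. Speed limits (rad/s): [2.57, 2.57, 3.14, 3.14, 3.14, 3.14, 3.14].

INTERFACE

Orientations are given as a unit quaternion [w, x, y, z].
In Python, from workcell import state, capture, calibration, close_job gives the robot as it stands.
- The arm moves only by the shell command python3 -m creep 'ROWS' [OPENING] [FORCE]. ROWS is text: rows parted by semicolons, each of 4 numbers parted by spaces: the shift along the tool's x, y, z in mm, then the turn about the tool's y in rad. A call has 1 to 10 rows; each row is the pose to reach, as a shift and turn from the pose commanded when the call began, along the tool's axes at that moment; what a row does not reach only later rows make up. A row lasts 1/10 s, in which the tool goes at most 50 mm and 8.59 degrees, less where a joint would pass 70% of its speed; a pose out of reach is approached as far as the arm can. A call with a gripper value outside its range is refused whole. OPENING is the opening, from -1 (shut) to 1 (fully open), set as the call begins (- or left out, the last holds). The fingers move at their own pace and stop on an object; FORCE is the grip in N (left out, the last holds). Time passes only in rows, so rows that repeat a pose let the fingers close. It gives the time, the measured TCP pose, the force and the opening at its end, in the units of the state.
- state(): the state, without advancing time (a new reading comes with each control period).
- capture(name): name is "side" or "top"; returns the picture (420x560x3 uint8, blue, green, red); there is no depth.
- calibration(name): a dict with "fx", "fy", "cx", "cy" (pixels), "k1" (the pictures are not rectified: a ray, as slopes to the right and down, at radius r is drawn at 1 + k1 r^2 times it, then the intrinsics apply), "world_from_camera" (4x4, takes a point from camera to world coordinates). Camera axes: x right, y down, z forward; pixel columns grow to the right and rows downward; lengths in m; the calibration is good to about 2 mm. A picture is of the moment at which its call begins. calibration takes no time and is no camera call.
- close_job(): hands the job in, once; it reports no verdict.
The state is a dict: "clock": time; "joint_positions": joint angles; "joint_velocities": joint speeds; "effort": joint torques, N m; "position": TCP position; "tcp_rot": TCP orientation; "ft_force": force on the tool from outside, world axes, zero at the start; "moment": the same for the moment, N m; "finger_gap": finger opening in m.
Only numpy, scipy, OpenCV 4.12 (cv2) and the standard library are available. Lean on these libraries where they do the work, as an engineer would, in place of code of your own. Each camera call takes 0.05 s, during which the arm holds its last target.

## Working session

There is one attempt and no reset: what is moved stays moved. The work goes in short steps, Python scripts to look and compute and a shell command to move; the robot and the scene stay as the last step left them, time stands still between calls to the robot, and variables do not carry over. Pictures are saved under pics/ and viewed, and the job is handed in when it is done.

```bash
ls; mkdir -p pics; python3 - <<'E'
from workcell import state,capture,calibration
import cv2
for n in("side","top"):
    cv2.imwrite(f"pics/{n}0.png",capture(n)); c=calibration(n); print(n,c)
print(state())
E
```

```text
pics
side {'fx': 446.94181497141545, 'fy': 446.94181497141545, 'cx': 282.83197069861984, 'cy': 209.6141642919905, 'k1': -0.15074574406389726, 'world_from_camera': array([[ 0.87465159, -0.31427849,  0.36907131,  0.01225306],
       [-0.48449636, -0.59149033,  0.64451724, -0.7759477 ],
       [ 0.0157442 , -0.74254173, -0.66961474,  0.91072565],
       [ 0.        ,  0.        ,  0.        ,  1.        ]])}
top {'fx': 487.38023559957037, 'fy': 487.38023559957037, 'cx': 276.06715968290376, 'cy': 204.9376221591854, 'k1': -0.1272091753306418, 'world_from_camera': array([[ 2.30059854e-02, -9.98462636e-01,  5.04290483e-02,
         3.65381865e-01],
       [-9.99734438e-01, -2.30439622e-02, -1.71713427e-04,
        -6.56487311e-03],
       [ 1.33353452e-03, -5.04117058e-02, -9.98727631e-01,
         1.63466530e+00],
       [ 0.00000000e+00,  0.00000000e+00,  0.00000000e+00,
         1.00000000e+00]])}
{'clock': 0.1, 'joint_positions': array([-1.17380343,  0.62928149,  0.03845905,  1.51826077, -0.02695239,
        0.99633748, -0.02002213]), 'joint_velocities': array([-0.00152953, -0.0022295 ,  0.00244653, -0.00208565, -0.00059754,
       -0.00240198, -0.00193791]), 'effort': array([ 3.16070458e-03, -5.64525568e+01,  1.23055000e+00, -1.93970239e+01,
        1.12839040e-02,  5.50292505e-03,  4.67009087e-06]), 'position': array([0.29005567, 0.58139721, 0.40386533]), 'tcp_rot': array([-0.68764562,  0.68887326, -0.16228824,  0.16204835]), 'ft_force': array([-0.30922259, -0.25657609, -0.17302682]), 'moment': array([-0.01035328, -0.03118362,  0.04526089]), 'finger_gap': 0.08556729529512103}
```

View pics/side0.png

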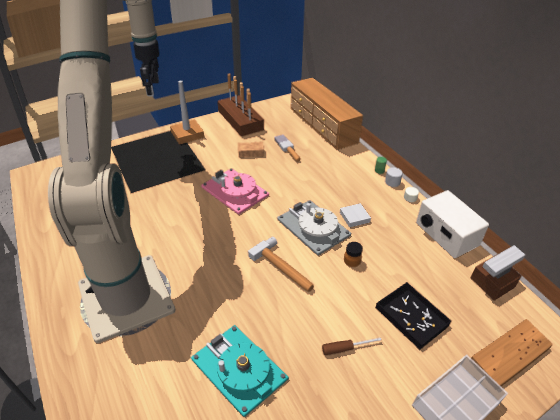

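View pics/top0.png

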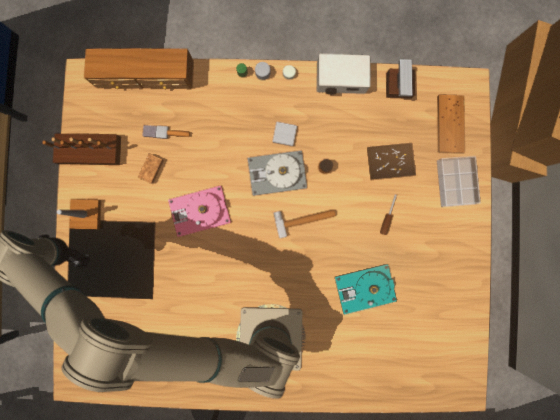

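The side view shows three tables: grey at (315,225), pink at (237,187) and turquoise at (240,367). In the top view they are at (278,172), (200,209) and (366,289). Only the grey one fits, since pink and turquoise are ruled out. I'll enlarge it to confirm.

```bash
python3 - <<'E'
import cv2,numpy as np
a=cv2.imread("pics/top0.png")[140:205,240:315]; b=cv2.imread("pics/side0.png")[190:260,270:360]
f=lambda i:cv2.resize(i,(390*1,int(390*i.shape[0]/i.shape[1])),interpolation=cv2.INTER_CUBIC)
a=f(a);b=f(b);h=max(len(a),len(b))
p=lambda i:cv2.copyMakeBorder(i,0,h-len(i),0,5,0)
cv2.imwrite("pics/crop0.png",np.hstack([p(a),p(b)]))
E
```

```text
(no output)
```

View pics/crop0.png

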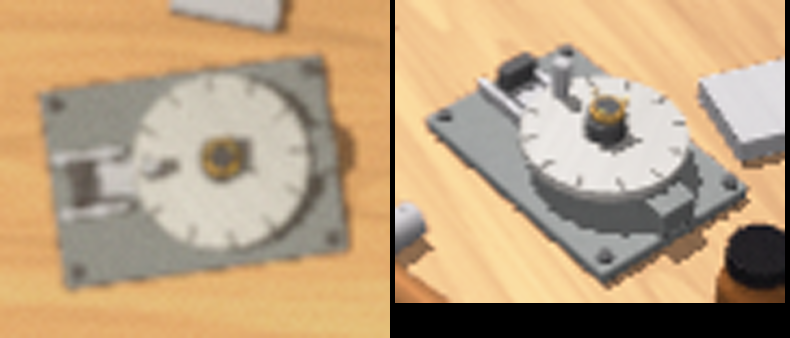

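```bash
cat > h.py <<'E'
import numpy as np,cv2
from scipy.optimize import least_squares
from workcell import calibration
C={n:calibration(n) for n in("side","top")}
def proj(n,P):
    c=C[n];T=np.linalg.inv(c["world_from_camera"])
    P=np.atleast_2d(P);K=np.array([[c["fx"],0,c["cx"]],[0,c["fy"],c["cy"]],[0,0,1]])
    return cv2.projectPoints(P.astype(float),cv2.Rodrigues(T[:3,:3])[0],T[:3,3],K,np.array([c["k1"],0,0,0,0]))[0][:,0]
def b2w(p,P):
    P=np.atleast_2d(P)/1000.;c,s=np.cos(p[2]),np.sin(p[2])
    return np.c_[p[0]+c*P[:,0]-s*P[:,1],p[1]+s*P[:,0]+c*P[:,1],P[:,2]]
E
cat > fit.py <<'E'
from h import *
B=np.array([[65,110,12],[65,-75,12],[-65,-75,12],[-65,110,12]])
t=np.array([(38,93),(325,56),(350,248),(70,290)])/5.2+[240,140]-.4
s=(np.array([(570,48),(748,190),(603,282),(425,122)])-[395,0])/4.333+[270,190]-.4
tp=[222,157];
f=lambda p:np.r_[(proj("top",b2w(p,B))-t).ravel(),(proj("side",b2w(p,B))-s).ravel()]
r=least_squares(f,[.5,0,0.]);print(r.x,r.fun.round(1))
for w in("top","side"):
  g=lambda p:(proj(w,b2w(p,B))-(t if w=="top" else s)).ravel()
  print(w,least_squares(g,[.5,0,0.]).x)
np.save("base.npy",r.x)
img=[]
for n,(x0,y0,x1,y1),k in(("top",(240,140,315,205),8),("side",(270,190,360,260),8)):
    i=cv2.imread(f"pics/{n}0.png")[y0:y1,x0:x1];i=cv2.resize(i,None,fx=k,fy=k,interpolation=cv2.INTER_CUBIC)
    a=np.radians(np.arange(0,360,10));D=np.c_[56*np.cos(a),56*np.sin(a),42+0*a]
    P=[B]+[D]+[[[0,45,72],[0,45,42],[-22.5,39,72],[0,0,70],[0,92,39.5],[0,88,39.5]]]
    for pts,col in zip(P,[(0,0,255),(0,255,0),(255,0,255)]):
        for u in proj(n,b2w(r.x,pts)): cv2.circle(i,tuple(int(v) for v in ((u-[x0,y0]+.5)*k)),3,col,-1)
    cv2.imwrite(f"pics/fit_{n}.png",i)
E
python3 fit.py
```

```text
[ 0.55714619 -0.02747091  0.16095766] [ 0.9  0.2  0.3 -0.1  1.   1.1 -0.   0.6 -0.3 -1.3  0.8 -0.4  0.2 -1.
 -0.2 -1. ]
top [ 0.55875701 -0.0255888   0.16413784]
side [ 0.5548638  -0.03041456  0.15836085]
```

View pics/fit_top.png

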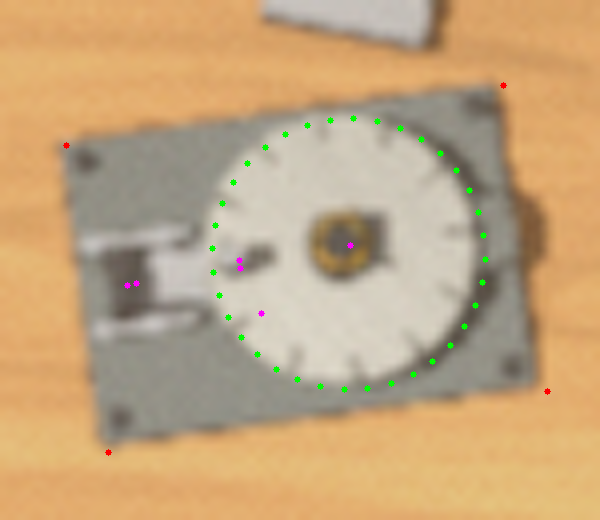

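View pics/fit_side.png

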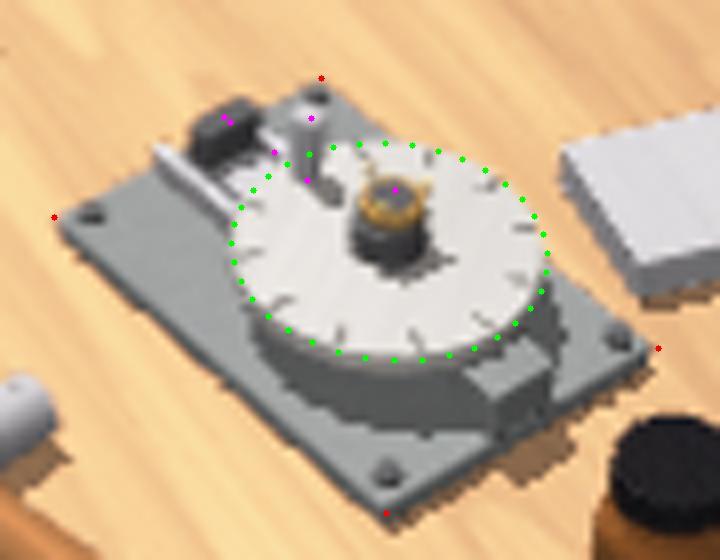

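The fit overlay confirms the grey table. The peg is at base angle 90°, so the disc stands at the 2nd stop and the target is stop 6, with the peg at −30°. The slide tab is on the left, and the hammer head and steel block are nearby. Next I'll check the tool axes and the approach path.

```bash
cat >> h.py <<'E'
from workcell import state
from scipy.spatial.transform import Rotation as Rn
def pose():
    s=state();q=s["tcp_rot"];return s["position"],Rn.from_quat(np.r_[q[1:],q[0]]).as_matrix(),s
def back(n,u,z):
    f=lambda p:(proj(n,[p[0],p[1],z])[0]-u)
    return least_squares(f,[.5,0]).x
def plan(target_tip,yawx=None,tiplen=.173):
    # shift (mm) in tool axes to bring the fingertip to target; yawx = desired world heading(rad) of tool x
    p,R,s=pose();tip=p+R[:,1]*tiplen;d=R.T@(np.array(target_tip)-tip)*1000
    h=np.arctan2(R[1,0],R[0,0])
    turn=None if yawx is None else -((yawx-h+np.pi)%(2*np.pi)-np.pi)
    return tip.round(4),np.degrees(h).round(1),d.round(1),None if turn is None else round(turn,3)
E
python3 - <<'E'
from h import *
p,R,s=pose();b=np.load("base.npy")
print(R.round(3),s["finger_gap"])
print("stake",back("top",(75,213),.1),back("side",(187,130),0))
print("block",back("top",(285,134),.02),"hammer",back("top",(282,224),.02),"jar",back("top",(327,167),.05))
# pusher start: peg side -x base, behind 35mm
t=b2w(b,[-35,47,140])[0];print(t,plan(t,b[2]),plan(t,b[2]+np.pi))
E
```

```text
[[ 0.895 -0.001  0.446]
 [-0.446 -0.002  0.895]
 [ 0.    -1.    -0.002]] 0.08556729529512103
stake [0.40192765 0.64013781] [0.41075536 0.67049912]
block [ 0.68556066 -0.03129342] hammer [ 0.38417829 -0.02793729] jar [ 0.5736546  -0.17078473]
[0.5150662  0.01331235 0.14      ] (array([0.2899, 0.5811, 0.2309]), np.float64(-26.5), array([ 454.9,   91.6, -407.4]), np.float64(-0.624)) (array([0.2899, 0.5811, 0.2309]), np.float64(-26.5), array([ 454.9,   91.6, -407.4]), np.float64(2.518))
```

```bash
python3 -m creep '30 0 -27 -0.05; 62 0 -55 -0.1; 94 0 -83 -0.15; 126 0 -112 -0.2; 158 0 -141 -0.25; 190 0 -170 -0.3; 222 0 -199 -0.35; 254 0 -228 -0.4; 286 0 -256 -0.45; 318 0 -285 -0.5' -1 20
python3 - <<'E'
from h import *
b=np.load("base.npy");t=b2w(b,[-35,47,140])[0];print(plan(t,b[2]))
E
```

```text
clock: 1.1
position: [0.4478, 0.183, 0.4046]
tcp_rot: [-0.707, 0.707, 0.014, -0.014]
ft_force: [-0.1, 0.5, 0.0]
finger_gap: 0.0004
(array([0.4478, 0.183 , 0.2316]), np.float64(2.3), array([  60.6,   91.6, -172.2]), np.float64(-0.121))
```

```bash
python3 -m creep '10 0 -30 -0.03; 22 10 -62 -0.06; 34 25 -95 -0.09; 45 40 -125 -0.12; 54 58 -150 -0.12; 60 75 -172 -0.12; 60 90 -172 -0.12; 60 90 -172 -0.12; 60 90 -172 -0.12'
python3 - <<'E'
from h import *
from workcell import capture
b=np.load("base.npy");t=b2w(b,[-35,47,50])[0];print(plan(t,b[2]))
p,R,s=pose();tip=p+R[:,1]*.173
for n in("top","side"):
    i=capture(n);u=proj(n,tip)[0];x,y=int(u[0]),int(u[1]);print(n,u.round(1))
    x0,y0=x-60,y-45
    c=cv2.resize(i[y0:y0+90,x0:x0+120],None,fx=6,fy=6,interpolation=cv2.INTER_CUBIC)
    cv2.circle(c,tuple(int(v) for v in (u-[x0,y0]+.5)*6),3,(0,0,255),-1)
    cv2.imwrite(f"pics/a_{n}.png",c)
E
```

```text
clock: 2.0
position: [0.5137, 0.0154, 0.3146]
tcp_rot: [0.705, -0.705, -0.055, 0.056]
ft_force: [0.7, 0.5, 0.3]
finger_gap: 0.0002
(array([0.5136, 0.0155, 0.1416]), np.float64(9.0), array([ 1.2, 91.6, -2.5]), np.float64(-0.003))
top [269.4 181.1]
side [298.7 189.5]
```

View pics/a_side.png

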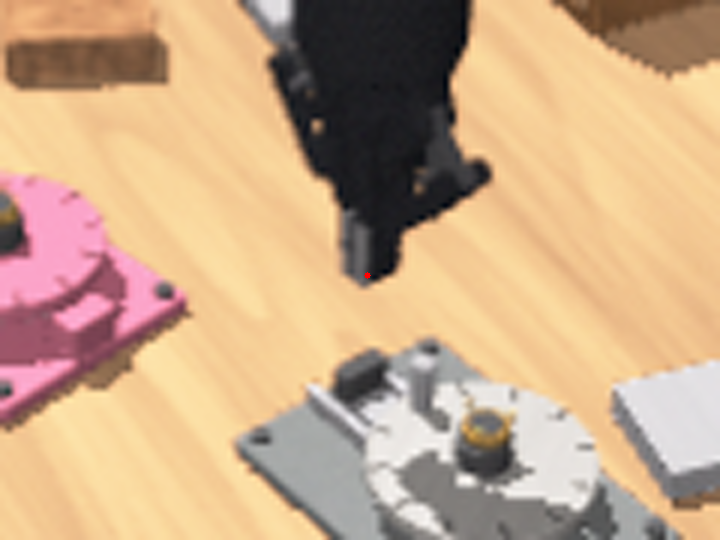

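View pics/a_top.png

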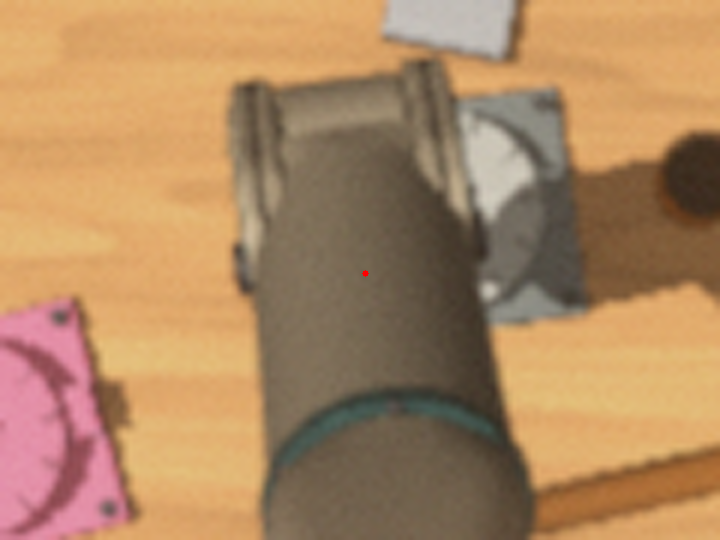

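Side view: the fingertip is at crop (368,278), where FK puts it. The peg at crop (423,375) is ahead along base +x. Next I lower the finger beside the peg.

```bash
python3 -m creep '0 30 -1 0; 0 55 -2 0; 0 72 -2 0; 0 82 -2 0; 0 89 -2 0; 0 89 -2 0; 0 89 -2 0'
cat > look.py <<'E'
import sys
from h import *
from workcell import capture
b=np.load("base.npy");p,R,s=pose();tip=p+R[:,1]*.173
w=tip-np.r_[b[:2],0];c,q=np.cos(b[2]),np.sin(b[2]);tb=np.array([c*w[0]+q*w[1],-q*w[0]+c*w[1],w[2]])*1000
print("tip base",tb.round(1),"polar",np.hypot(*tb[:2]).round(1),np.degrees(np.arctan2(tb[1],tb[0])).round(1),"head rel",np.degrees(np.arctan2(R[1,0],R[0,0])-b[2]).round(1),"F",s["ft_force"].round(2),"t",s["clock"])
k=7;x0,y0=265,175
i=capture("side");c=cv2.resize(i[y0:y0+80,x0:x0+105],None,fx=k,fy=k,interpolation=cv2.INTER_CUBIC)
for P,col in((b2w(b,[[45*np.cos(a),45*np.sin(a),72] for a in np.radians([90,60,30,0,-30])]),(255,0,255)),(tip[None],(0,0,255))):
    for u in proj("side",P): cv2.circle(c,tuple(int(v) for v in (u-[x0,y0]+.5)*k),3,col,-1)
cv2.imwrite(f"pics/{sys.argv[1]}.png",c)
E
python3 look.py b1
```

```text
clock: 2.8
position: [0.5145, 0.0132, 0.2264]
tcp_rot: [0.705, -0.705, -0.056, 0.055]
ft_force: [-1.0, -0.7, -0.8]
finger_gap: -0.0003
tip base [-35.4  47.   53.4] polar 58.8 127.0 head rel -0.2 F [-0.95 -0.7  -0.75] t 2.8
```

View pics/b1.png

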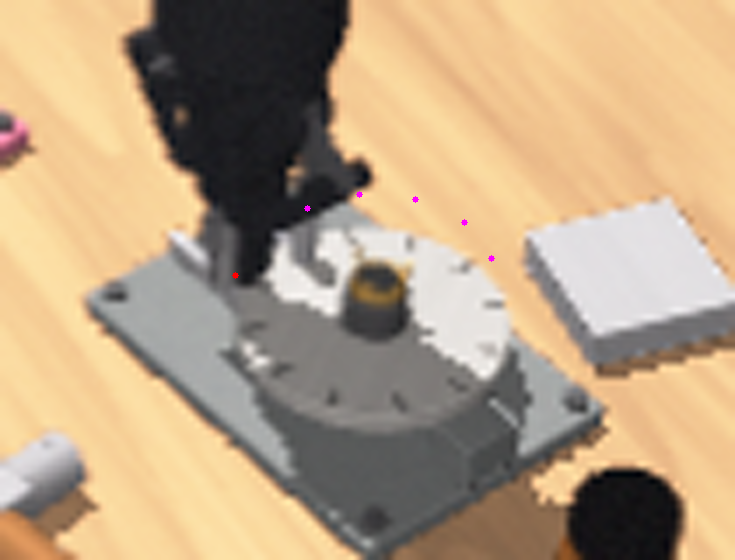

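```bash
cat > orb.py <<'E'
import sys
from h import *
b=np.load("base.npy");off=17
for f in map(float,sys.argv[1:]):
    a=np.radians(f);t=np.array([np.sin(a),-np.cos(a)])
    P=46*np.array([np.cos(a),np.sin(a)])-off*t
    w=b2w(b,[*P,53])[0];print(f,*plan(w,b[2]+a-np.pi/2)[2:])
E
python3 orb.py 92 86 82 79 76 74 72 70
```

```text
92.0 [16.7  0.5 -1.4] -0.039
86.0 [21.6  0.5  0.3] 0.066
82.0 [24.9  0.5  1.1] 0.136
79.0 [27.4  0.5  1.6] 0.188
76.0 [29.9  0.5  2. ] 0.241
74.0 [31.6  0.5  2.1] 0.276
72.0 [33.4  0.5  2.2] 0.31
70.0 [35.1  0.5  2.3] 0.345
```

```bash
python3 -m creep '8 0 0 0; 15 0 0 0; 19 0 0 0.03; 22 0 0.5 0.07; 25 0 1 0.14; 27 0 1.5 0.19; 29 0 2 0.22; 30 0 2 0.24'; python3 look.py b2
python3 -m creep '0 0 0 0'
```

```text
clock: 3.65
position: [0.5436, 0.02, 0.2256]
tcp_rot: [0.707, -0.706, 0.03, -0.03]
ft_force: [-1.5, -0.0, 0.1]
finger_gap: -0.0001
tip base [-5.8 49.1 52.6] polar 49.4 96.7 head rel -14.1 F [-1.52 -0.05  0.1 ] t 3.65
clock: 3.8
position: [0.5439, 0.0197, 0.2257]
tcp_rot: [-0.706, 0.707, -0.029, 0.03]
ft_force: [0.1, -0.2, -0.2]
finger_gap: 0.0
```

View pics/b2.png

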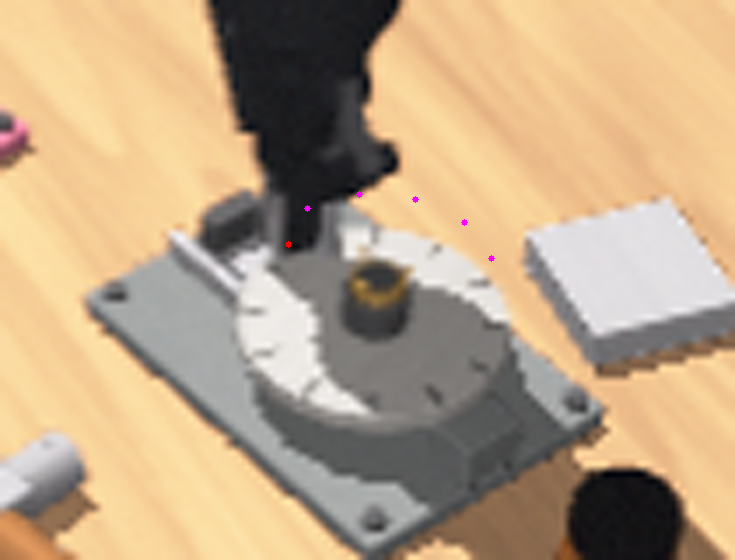

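The marks have moved about half a click, from (410,240) to (437,248), and the peg is still at the finger at (340,230). I'll nudge on.

```bash
python3 orb.py 75 74 72 70 68; python3 -m creep '1 0 0 0.02; 2 0 0 0.04; 3 0 0 0.05; 3 0 0 0.05; 3 0 0 0.05'; python3 look.py b3
```

```text
75.0 [ 0.7 -0.3  0.4] 0.018
74.0 [ 1.6 -0.3  0.7] 0.036
72.0 [ 3.2 -0.3  1.2] 0.07
70.0 [ 4.8 -0.3  1.6] 0.105
68.0 [ 6.5 -0.3  2. ] 0.14
clock: 4.3
position: [0.5466, 0.0193, 0.2258]
tcp_rot: [-0.706, 0.706, -0.047, 0.047]
ft_force: [-0.5, -0.2, 0.1]
finger_gap: -0.0001
tip base [-2.9 47.9 52.8] polar 48.0 93.5 head rel -16.8 F [-0.47 -0.25  0.12] t 4.3
```

View pics/b3.png

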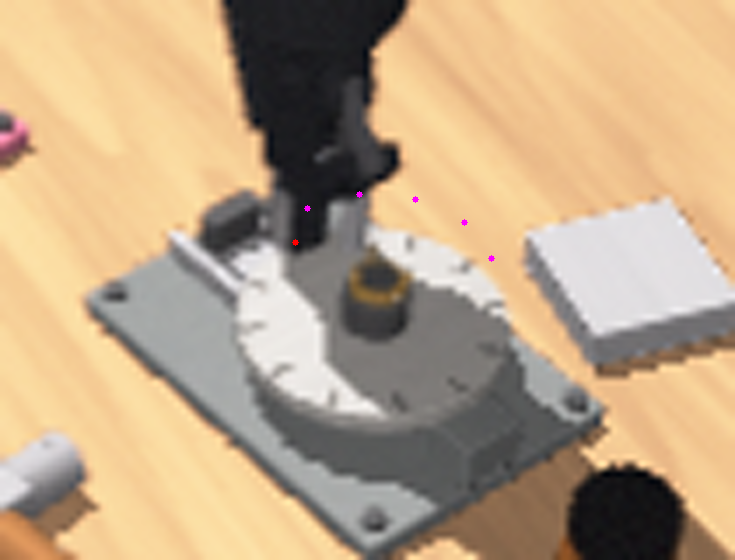

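The marks are back on the original pattern and the peg is at the 60° place, so click 1 is done. Click 2 next.

```bash
python3 orb.py 68 64 60 57 54 51 48 46 44 42
```

```text
68.0 [ 4.  -0.3  2.3] 0.09
64.0 [ 7.3 -0.3  3.1] 0.16
60.0 [10.7 -0.3  3.6] 0.23
57.0 [13.2 -0.3  3.9] 0.282
54.0 [15.8 -0.3  4. ] 0.335
51.0 [18.4 -0.3  4. ] 0.387
48.0 [20.9 -0.3  3.8] 0.439
46.0 [22.6 -0.3  3.7] 0.474
44.0 [24.3 -0.3  3.4] 0.509
42.0 [26.  -0.3  3.1] 0.544
```

```bash
python3 -m creep '4 0 2.3 0.09; 7.3 0 3.1 0.16; 10.7 0 3.6 0.23; 13.2 0 3.9 0.28; 15.8 0 4 0.33; 18.4 0 4 0.39; 21 0 3.8 0.44; 22.6 0 3.7 0.47; 24 0 3.4 0.5; 25 0 3.2 0.52'; python3 -m creep '0 0 0 0; 0 0 0 0'; python3 look.py b4;python3 orb.py 44 42 40 36 32 28 25 22 19 16 14 12
```

```text
clock: 5.35
position: [0.5719, 0.0192, 0.2258]
tcp_rot: [0.67, -0.67, 0.227, -0.227]
ft_force: [0.2, 0.3, -0.1]
finger_gap: 0.0001
clock: 5.55
position: [0.5717, 0.0192, 0.2257]
tcp_rot: [0.67, -0.67, 0.227, -0.227]
ft_force: [-0.3, 0.2, -0.4]
finger_gap: -0.0001
tip base [21.9 43.7 52.7] polar 48.9 63.4 head rel -46.6 F [-0.33  0.22 -0.39] t 5.55
44.0 [-0.6 -0.3 -0.1] -0.011
42.0 [ 1.  -0.3  0.5] 0.024
40.0 [ 2.6 -0.3  1. ] 0.059
36.0 [ 5.9 -0.3  1.9] 0.129
32.0 [ 9.3 -0.3  2.5] 0.199
28.0 [12.7 -0.3  2.9] 0.269
25.0 [15.2 -0.3  3.1] 0.321
22.0 [17.8 -0.3  3.1] 0.373
19.0 [20.4 -0.3  3. ] 0.426
16.0 [22.9 -0.3  2.7] 0.478
14.0 [24.6 -0.3  2.5] 0.513
12.0 [26.3 -0.3  2.2] 0.548
```

View pics/b4.png

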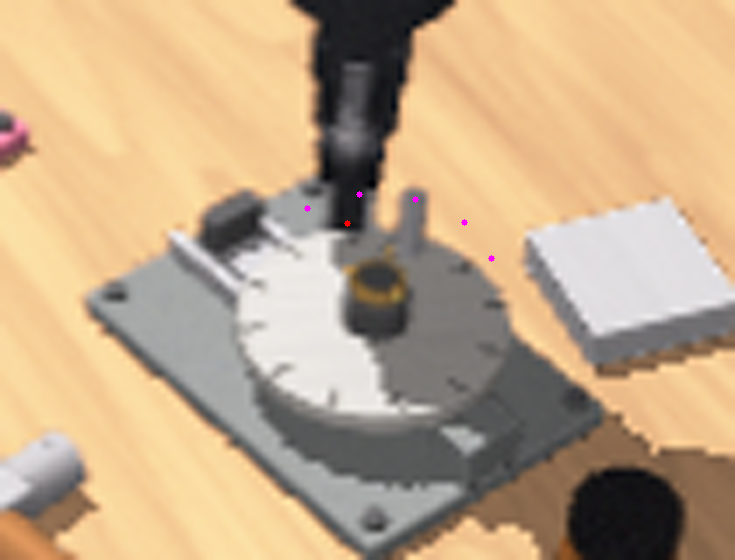

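Click 2 is done: the peg top at (413,193) sits on the 30° marker. Click 3 next.

```bash
python3 -m creep '2.6 0 1 0.06; 6 0 1.9 0.13; 9.3 0 2.5 0.2; 12.7 0 2.9 0.27; 15.2 0 3.1 0.32; 17.8 0 3.1 0.37; 20.4 0 3 0.42; 22.9 0 2.7 0.48; 24.6 0 2.5 0.51; 25.5 0 2.3 0.53'; python3 -m creep '0 0 0 0; 0 0 0 0'; python3 look.py b5;python3 orb.py 13 12 10 6 2 -2 -5 -8 -11 -14 -16 -18
```

```text
clock: 6.6
position: [0.5934, 0.0055, 0.2257]
tcp_rot: [0.587, -0.587, 0.394, -0.395]
ft_force: [-0.6, -0.1, 0.2]
finger_gap: -0.0002
clock: 6.8
position: [0.5933, 0.0057, 0.2257]
tcp_rot: [0.587, -0.587, 0.394, -0.394]
ft_force: [-0.1, 0.2, 0.5]
finger_gap: -0.0002
tip base [41.  27.  52.7] polar 49.0 33.4 head rel -77.0 F [-0.05  0.21  0.54] t 6.8
13.0 [ 0.  -0.3  0.1] 0.001
12.0 [ 0.8 -0.3  0.3] 0.018
10.0 [ 2.5 -0.3  0.9] 0.053
6.0 [ 5.8 -0.3  1.8] 0.123
2.0 [ 9.1 -0.3  2.5] 0.193
-2.0 [12.5 -0.3  2.9] 0.262
-5.0 [15.1 -0.3  3. ] 0.315
-8.0 [17.6 -0.3  3.1] 0.367
-11.0 [20.2 -0.3  3. ] 0.42
-14.0 [22.8 -0.3  2.7] 0.472
-16.0 [24.5 -0.3  2.5] 0.507
-18.0 [26.1 -0.3  2.2] 0.542
```

View pics/b5.png

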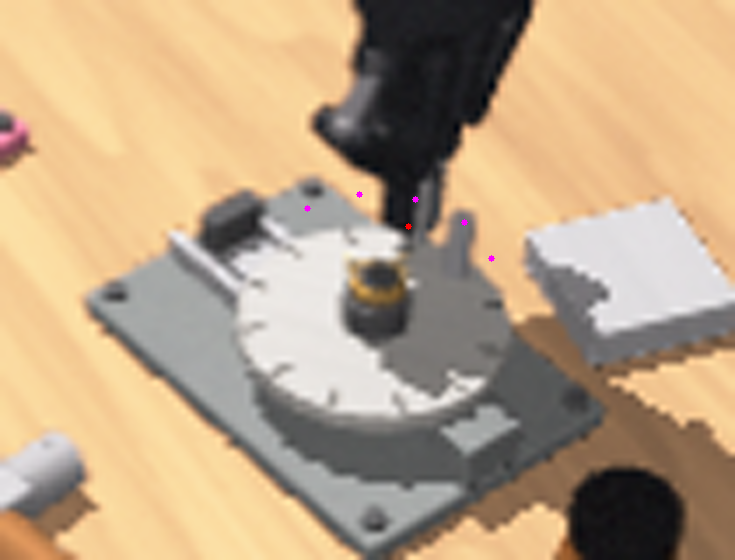

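Click 3 is done, with the peg top at (462,217) on the 0° marker. Click 4 is the last one, so I stop just past halfway.

```bash
python3 -m creep '2.5 0 0.9 0.05; 5.8 0 1.8 0.12; 9 0 2.5 0.19; 12.5 0 2.9 0.26; 15 0 3 0.31; 17.6 0 3.1 0.37; 20 0 3 0.42; 22 0 2.8 0.46; 23.7 0 2.6 0.49; 24.7 0 2.5 0.51'; python3 -m creep '0 0 0 0; 0 0 0 0'; python3 look.py b6
```

```text
clock: 7.85
position: [0.605, -0.0166, 0.2257]
tcp_rot: [-0.468, 0.468, -0.53, 0.53]
ft_force: [0.0, -0.9, 0.5]
finger_gap: -0.0
clock: 8.05
position: [0.605, -0.0163, 0.2257]
tcp_rot: [0.469, -0.469, 0.529, -0.529]
ft_force: [-0.4, -0.0, -1.0]
finger_gap: 0.0002
tip base [49.   3.4 52.7] polar 49.1 3.9 head rel -106.2 F [-0.39 -0.04 -1.01] t 8.05
```

View pics/b6.png

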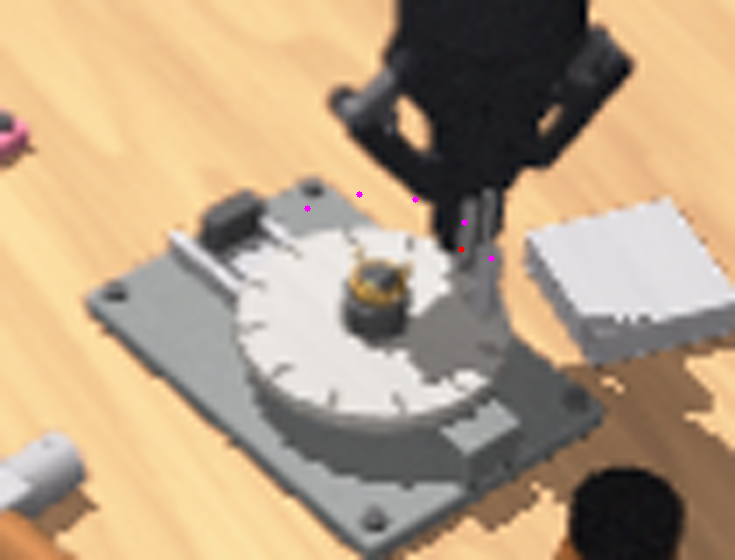

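The marks match the stop pattern again and the peg top is at about (488,258), on the −30° marker. Click 4 is done. I'll back off, rise and head for the slide.

```bash
python3 -m creep '-6 0 0 0; -10 -15 0 0; -12 -50 0 0; -12 -85 0 0; -12 -90 0 0; -12 -90 0 0'; python3 look.py b7; python3 - <<'E'
from h import *
b=np.load("base.npy")
for P in([0,130,120],[0,130,29]): print(plan(b2w(b,P)[0],b[2]-np.pi/2))
E
```

```text
clock: 8.7
position: [0.6069, -0.0038, 0.3178]
tcp_rot: [-0.47, 0.468, -0.529, 0.53]
ft_force: [-0.9, 0.3, 0.1]
finger_gap: -0.0002
tip base [ 53.5  15.4 144.8] polar 55.7 16.0 head rel -106.2 F [-0.95  0.27  0.1 ] t 8.7
(array([ 0.6064, -0.0037,  0.1433]), np.float64(-96.9), array([-95.2,  23.3, -82.3]), np.float64(-0.282))
(array([ 0.6064, -0.0037,  0.1433]), np.float64(-96.9), array([-95.2, 114.3, -82.3]), np.float64(-0.282))
```

View pics/b7.png

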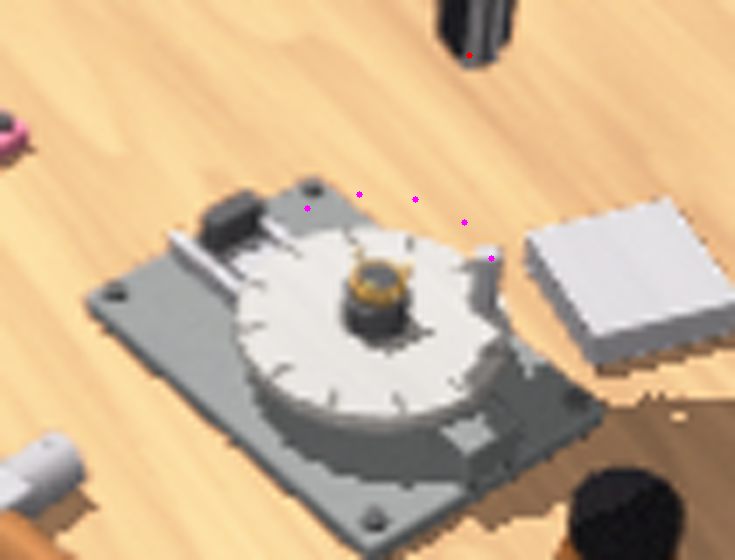

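```bash
python3 -m creep '-25 0 -20 -0.08; -50 0 -42 -0.16; -75 0 -65 -0.24; -95 15 -82 -0.28; -95 40 -82 -0.28; -95 65 -82 -0.28; -95 90 -82 -0.28; -95 105 -82 -0.28; -95 114 -82 -0.28; -95 114 -82 -0.28'; python3 look.py b8
```

```text
clock: 9.75
position: [0.5357, 0.0998, 0.2]
tcp_rot: [-0.537, 0.539, -0.46, 0.458]
ft_force: [-0.3, -0.5, -0.3]
finger_gap: 0.0001
tip base [ -1.4 129.1  27. ] polar 129.1 90.6 head rel -90.2 F [-0.35 -0.51 -0.29] t 9.75
```

View pics/b8.png

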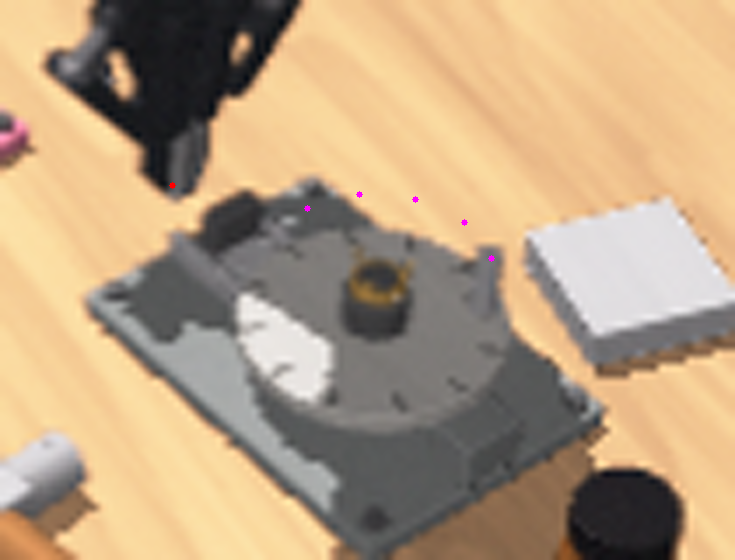

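```bash
python3 -m creep '4 -2 0 0; 8 -2 0 0; 12 -2 0 0; 15 -2 0 0; 18 -2 0 0; 21 -2 0 0; 24 -2 0 0; 27 -2 0 0; 30 -2 0 0; 30 -2 0 0'; python3 look.py b9
```

```text
clock: 10.8
position: [0.5415, 0.0697, 0.2037]
tcp_rot: [-0.538, 0.538, -0.459, 0.459]
ft_force: [0.2, 0.9, 1.0]
finger_gap: -0.0001
tip base [ 0.1 98.4 30.7] polar 98.4 89.9 head rel -90.2 F [0.17 0.86 0.99] t 10.8
```

View pics/b9.png

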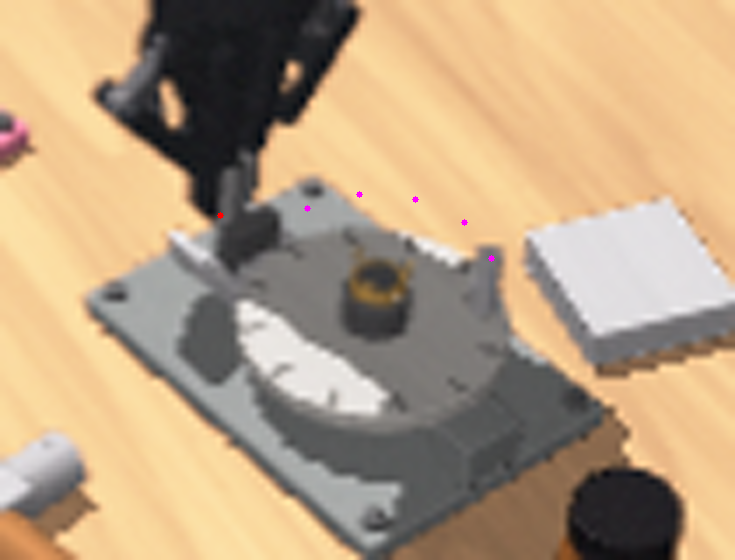

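The tab is sliding inwards, from (232,222) to (247,238), at low force. I'll continue slowly to the stop while watching the force.

```bash
python3 -m creep '1.5 0 0 0; 3 0 0 0; 4 0 0 0; 4 0 0 0'; python3 -m creep '1 0 0 0; 2 0 0 0; 2 0 0 0';python3 -m creep '0.5 0 0 0; 1 0 0 0; 1 0 0 0'
```

```text
clock: 11.25
position: [0.542, 0.0662, 0.2036]
tcp_rot: [-0.538, 0.538, -0.459, 0.459]
ft_force: [-0.0, 1.0, 0.0]
finger_gap: 0.0001
clock: 11.55
position: [0.5422, 0.0647, 0.2037]
tcp_rot: [0.538, -0.538, 0.459, -0.459]
ft_force: [0.1, 2.9, 0.7]
finger_gap: -0.0001
clock: 11.85
position: [0.5423, 0.0645, 0.2037]
tcp_rot: [0.538, -0.538, 0.459, -0.458]
ft_force: [-0.5, 6.1, -0.4]
finger_gap: -0.0001
```

```bash
python3 -m creep '0.5 0 0 0; 1 0 0 0; 1 0 0 0'; python3 look.py b10
```

```text
clock: 12.15
position: [0.5424, 0.0643, 0.2037]
tcp_rot: [0.539, -0.538, 0.459, -0.458]
ft_force: [-0.5, 7.7, 1.2]
finger_gap: -0.0004
tip base [-0.  93.4 30.7] polar 93.4 90.0 head rel -90.1 F [-0.46  7.74  1.24] t 12.15
```

View pics/b10.png

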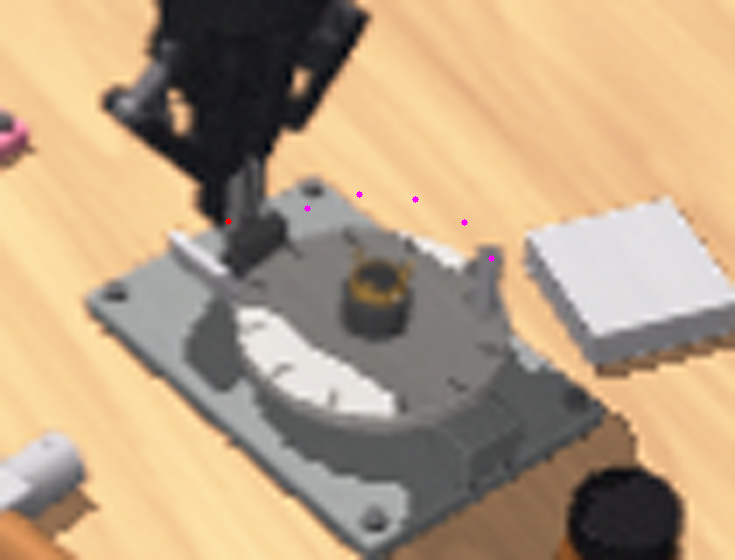

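```bash
python3 -m creep '1 0 0 0; 2 0 0 0; 2 0 0 0'; python3 -m creep '-4 0 0 0; -10 0 0 0; -20 0 0 0; -30 -30 0 0; -30 -70 0 0; -30 -110 0 0; -30 -130 0 0; -30 -130 0 0';python3 look.py b11
cat > tab.py <<'E'
from h import *
b=np.load("base.npy")
c=cv2.imread("pics/b11.png");k=7;x0,y0=265,175
for y,col in((92,(0,255,255)),(74,(0,0,255))):
    P=b2w(b,[[x,y+d,39.5] for x in(-14,14) for d in(-6,6)])
    for u in proj("side",P): cv2.circle(c,tuple(int(v) for v in (u-[x0,y0]+.5)*k),2,col,-1)
cv2.imwrite("pics/tab.png",c)
E
python3 tab.py
```

```text
clock: 12.5
position: [0.5425, 0.0638, 0.2037]
tcp_rot: [0.539, -0.538, 0.46, -0.457]
ft_force: [-1.0, 10.2, 0.9]
finger_gap: -0.0
clock: 13.3
position: [0.5391, 0.09, 0.3367]
tcp_rot: [0.539, -0.536, 0.458, -0.461]
ft_force: [0.8, 0.2, -0.5]
finger_gap: 0.0001
tip base [  2.1 118.8 163.7] polar 118.8 89.0 head rel -90.2 F [ 0.8   0.18 -0.54] t 13.3
```

View pics/tab.png

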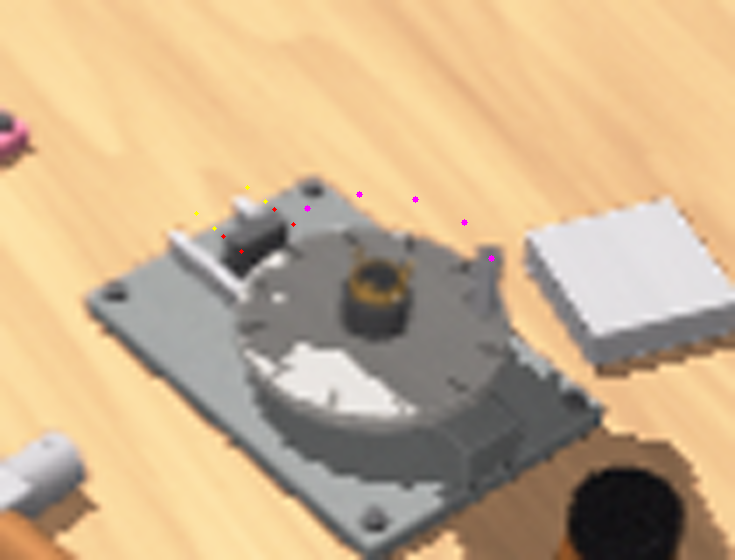

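The tab top coincides with the red "home" outline at about (257,230), and the peg is still at the −30° marker. One last check of the bystanders, then I'll hand in.

```bash
python3 - <<'E'
from workcell import capture
import cv2
cv2.imwrite("pics/sideF.png",capture("side"))
E
```

```text
(no output)
```

View pics/sideF.png

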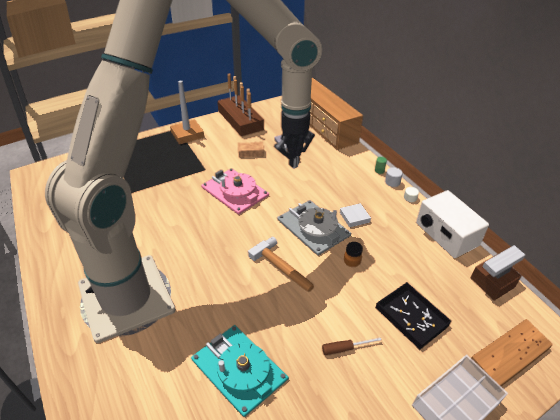

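The jar (354,253), block (355,215), hammer (280,262), tray, graver and cork all stand where they were. The brush at (288,145) is hidden behind the gripper, which stayed well above it. The gripper is clear of everything.

```bash
python3 -c "
from workcell import close_job
print(close_job())"
```

```text
the job is handed in; nothing more can be done
None
```

I turned the grey table's disc clockwise by four clicks, from the second stop past zero to the sixth. I pushed the peg with the shut fingertips and checked each click in the side camera. I then pushed the lock slide in until it stalled at its stop, with about 10 N at the end, and lifted the tool clear. The job was handed in at about 13.4 s.

- **Disc and slide:** The last picture shows the peg on its expected place at −30° and the slide tab on the drawn fully-home outline.
- **Stop position:** The slide stalled about 2 mm earlier than my base fit predicted, which is within the fit's error. The two cameras placed the base about 5 mm apart and I used the joint fit.
- **Bystanders:** All the ones I could see stand where they were. The brush was hidden behind the gripper in the last picture, so I could not confirm it, but the gripper did not go near it. I took no final top view.

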